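# Scoop abacus beads from under the low shelf into the kit box

### The job

Open the lid of the kit box right up, take the long-handled scoop, reach it in under the low shelf without hitting the shelf, and with it bring out all the wooden beads lying there and tip them into the box, in as many scoopfuls as it takes; keep your hand out from under the shelf, though a bead that has spilled onto the bench may be picked up by hand. When every bead is in the box, lay the scoop down flat on its blue mat, lengthwise and in the middle, and shut the lid again. Leave the other things on the bench where they are.

Things in the scene. Friction and masses are not known exactly. Their poses are not given: they have to be found in the camera images.
- rack: Low bead bay, fixed, on the bench (its floor is the bench, height 0). Origin: centre of the bay floor; x points inward from the open mouth (x=-100 mm) to the back wall (lower edge at x=+100). 128 mm wide inside (y +-64). Side walls 28 high, 8 thick. The back wall leans away from the mouth by 20 degrees, hangs 10 mm clear of the bench (a lip can slide under it) and ends 91 mm up.
- shelf: Low grey shelf with a blue front edge hanging over the bay, fixed to the rack (same origin and axes). Front edge at x=-31 mm, reaching to x=+138 and y=+-87; underside 115 mm above the bench, top 137, two cartons on it up to 200 (from x=+30). From the mouth to x=-31 the bay is open above. Blue posts 14 mm square at y=+-79, x=-22 and +130; three thin rails between them on each side.
- scoop: Long-handled steel scoop, loose, about 180 g, centre of mass 70 mm ahead of the origin. x: from handle to pan lip, z up. Origin: underside plane, straight below the grip point. Pan: flat floor 1.6 mm thick from x=135 mm to the open lip at x=235, 112 wide outside; side walls 3 thick, 32 high, ending 27 mm short of the lip; back wall 50 high at x=135.
- scoop_grip (a point): Grip point: centre of the wooden handle at x=0, 42 mm above the scoop's underside. The handle is 18 mm square and runs level from x=-55 to 135 mm; at its tail (x=-55 to -43) a red foot reaches down to the underside, so the scoop stands level on the bench by itself.
- scoop_lip (a point): Middle of the scoop's front lip, on its underside (235 mm ahead of the scoop's origin).
- scoop_mid (a point): Middle of the scoop's length, on its underside plane (90 mm ahead of the scoop's origin).
- mat: Blue parking mat of the scoop, flat on the bench (1 mm thin, no obstacle), 340 mm (x) by 160 mm (y). Origin at its centre; the scoop starts lying along its x.
- kit_box: Kit box of light wood, fixed to the bench: 170 x 170 mm outside, 70 mm high, walls and floor 5 mm. Origin at the centre of its underside, z up; the lid is hinged on its +x rim.
- kit_lid (a joint): Angle of the green lid in rad: 0 is shut on the rim, 1.57 upright, at most 1.9. It starts shut or a little ajar. A stiff hinge: the lid stays wherever it is left (about 0.19 N m to turn it).
- kit_lid_hinge (a point): Middle of the lid's hinge line, on the box's +x rim 70 mm above the bench; the line runs along the box's y. The lid is 170 x 170 mm and 8 mm thick; when it is upright its outer (top) face looks to the box's +x.
- kit_lid_handle (a point): Centre of the head of the yellow knob on the lid's outer face: 140 mm from the hinge line, in the middle of the lid's width, 35 mm out of the face (44 mm from the lid's underside). The round head is about 28 mm across.
- bead0: Wooden bead, loose, 15 g: nearly a ball, 33 mm in diameter and 32 mm long, with two flat ends 12 mm across where its bore is (only painted on), red. Origin at its centre, z along its bore. It does not roll away on the level; it rolls or slides off a surface tilted by about 45 degrees.
- bead1: Wooden bead, loose, 15 g: nearly a ball, 33 mm in diameter and 32 mm long, with two flat ends 12 mm across where its bore is (only painted on), orange. Origin at its centre, z along its bore. It does not roll away on the level; it rolls or slides off a surface tilted by about 45 degrees.
- bead2: Wooden bead, loose, 15 g: nearly a ball, 33 mm in diameter and 32 mm long, with two flat ends 12 mm across where its bore is (only painted on), yellow. Origin at its centre, z along its bore. It does not roll away on the level; it rolls or slides off a surface tilted by about 45 degrees.
- bead3: Wooden bead, loose, 15 g: nearly a ball, 33 mm in diameter and 32 mm long, with two flat ends 12 mm across where its bore is (only painted on), green. Origin at its centre, z along its bore. It does not roll away on the level; it rolls or slides off a surface tilted by about 45 degrees.
- bead4: Wooden bead, loose, 15 g: nearly a ball, 33 mm in diameter and 32 mm long, with two flat ends 12 mm across where its bore is (only painted on), blue. Origin at its centre, z along its bore. It does not roll away on the level; it rolls or slides off a surface tilted by about 45 degrees.
- bead5: Wooden bead, loose, 15 g: nearly a ball, 33 mm in diameter and 32 mm long, with two flat ends 12 mm across where its bore is (only painted on), purple. Origin at its centre, z along its bore. It does not roll away on the level; it rolls or slides off a surface tilted by about 45 degrees.
- bead6: Wooden bead, loose, 15 g: nearly a ball, 33 mm in diameter and 32 mm long, with two flat ends 12 mm across where its bore is (only painted on), red. Origin at its centre, z along its bore. It does not roll away on the level; it rolls or slides off a surface tilted by about 45 degrees.
- gear_pink: Bystander to be left alone: pink toy gear, 83 mm across, 12 mm thick.
- gear_blue: Bystander to be left alone: blue toy gear, 92 mm across, 12 mm thick.
- glue: Bystander to be left alone: white glue bottle, 52 mm across, 130 mm tall.
- brush: Bystander to be left alone: paint brush lying beside the box, towards the robot.
- pot: Bystander to be left alone: white plastic pot, 90 mm across, 90 mm tall.
- drill: Bystander to be left alone: orange cordless drill lying on its side, about 200 mm long and 60 mm high.

How it is judged:
By the outcome, as a careful person would: the job done as asked, in the order asked, and still so for the second after the job is handed in, with the robot touching nothing.
Of bead0, bead1, bead2, bead3, bead4, bead5, bead6 only 5 to 7 are there at a start; the rules pass over those that are not, and their reading is None.
At some moment in a run one of bead0, bead1, bead2, bead3, bead4, bead5, bead6, scoop may be knocked a few centimetres aside while the robot is not near it.
It also fails if it takes over 210 s, if anything falls off the work surface, if the arm or the gripper's body presses on something with over 40 N, if the wrist force passes 120 N, or if a joint passes its speed limit or range.

### The arm

A 6-joint arm with a two-finger parallel gripper is mounted at the origin on the work surface. World frame = base frame: x ahead of the robot, y to its left, z up, the work surface at z = 0. Lengths are in m, angles in rad, forces in N, time in s.
With the tool pointing down it reaches from about 0.325 to 0.85 m from the base axis. Payload 4.4 kg.
Tool frame: the origin (TCP) lies at the very end of the fingers, on their centre line; the grasp point (between the pads) lies 19 mm behind it (r.grip_point_offset is the distance from the TCP to the grasp point, in m); z points along the fingers, y is the line along which they close (so a half turn about z gives the same grasp; the last joint's range is limited). The gripper opens to 94 mm and grips with 3 to 60 N. Pads are 16 mm wide; open, the fingers measure 119 mm over their backs; the gripper's body (75 mm by 177 mm) begins 78 mm behind the grasp point.
Start: joints at [-1.448, 0.207, 1.542, -0, 1.393, -0.15], TCP at [0.155, -0.554, 0.205] pointing down, gripper open.
Joint ranges: [-2.73, 2.73], [-0.86, 2.22], [0.23, 2.46], [-1.11, 4.25], [0.08, 2.63], [-2.82, 2.82]. Speed limits (rad/s): [2.79, 2.79, 3.14, 3.14, 3.14, 3.14].

### API

Orientations are given as a unit quaternion [w, x, y, z].
In Python, from rig import r, effector, ik, telemetry, vision, ticket gives the robot as it stands. Calls block until the motion is done:
- r.move_pose(position, orientation): joint-space move of the TCP to a pose.
- r.movel(position, rotation=None, speed=0.15): straight line of the TCP; rotation=None keeps the orientation; speed is the mean speed in m/s.
- r.move_joints(angles): joint-space move.
- effector.gripper_to(opening, f_grip=None): finger opening in m; f_grip is the grip in N (None keeps the last); returns when the fingers have stopped.
- r.dwell(seconds).
- ik(position, orientation): joint angles nearest the present ones, or None.
- telemetry.get_state(): the state.
- vision.camera(name): name is "scene" or "top" or "wrist"; returns a dict with "frame" (400x640x3 uint8, red, green, blue), "range_z" (400x640 float32, m along the optical axis (not along the pixel's ray), 0 where there is no reading), "fx", "fy", "cx", "cy" (pixels), "rvec" (rotation vector, rad) and "tvec" (3), from world to camera coordinates, as OpenCV has them. Camera axes: x right, y down, z forward; pixel columns grow to the right and rows downward; lengths in m; the calibration is good to about 2 mm. The wrist camera is an equidistant fisheye: a pixel r from the principal point sees the ray r / f radians off the axis. A picture is of the moment at which its call begins.
A pose or a line that the arm cannot do raises r.IKError and nothing moves.
- ticket.close_job(): hands the job in; it is judged then, once.
The state is a dict: "clock": time; "joint_positions": joint angles; "joint_velocities": joint speeds; "joint_torque": joint torques, N m; "tcp_pos": TCP position; "ee_rot": TCP orientation; "force": force on the tool from outside, world axes, zero at the start; "wrist_torque": the same for the moment, N m; "finger_gap": finger opening in m; "grip_force": force on a finger pad.
Only numpy, scipy, OpenCV 4.12 (cv2) and the standard library are available. Lean on these libraries where they do the work, as an engineer would, in place of code of your own. Each camera call takes 0.05 s, during which the arm holds its last target. There are 200 camera calls.

## Working session

There is one attempt and no reset: what is moved stays moved. The work goes in short steps, each a Python script; the robot and the scene stay as the last script left them, time stands still between calls to the robot, and variables do not carry over. Pictures are saved under pics/ and viewed, at most 14 in all, crops included, and the job is handed in when it is done.

```bash
ls; mkdir -p pics; python3 - <<'E'
from rig import vision,telemetry
import cv2,numpy as np
for n in("scene","top"):
    c=vision.camera(n); np.savez(f"pics/{n}0.npz",**c)
    cv2.imwrite(f"pics/{n}0.png",c["frame"][:,:,::-1]); print(n,c["fx"],c["cx"],c["cy"],c["rvec"],c["tvec"])
print(telemetry.get_state()["clock"])
E
```

```text
pics
scene 483.0924390335395 313.47330909243215 200.95918084612677 [ 1.12354415  2.18945797 -1.17550755] [ 0.32772842 -0.17874745  1.63842306]
top 363.4103100316521 317.3432963111066 195.64119003339312 [ 2.18163384 -2.19137155  0.12440569] [-0.00200385  0.55912485  1.0380503 ]
0.1
```

View pics/scene0.png

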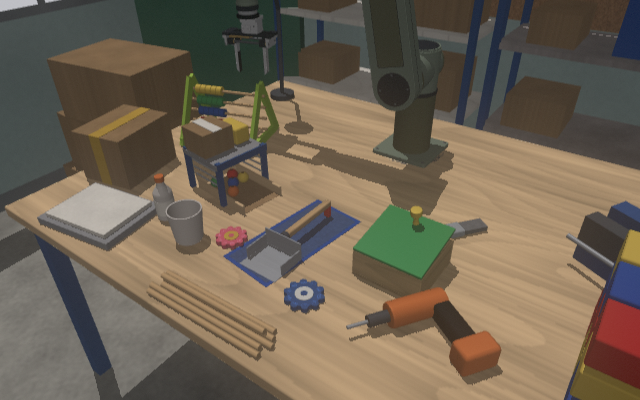

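View pics/top0.png

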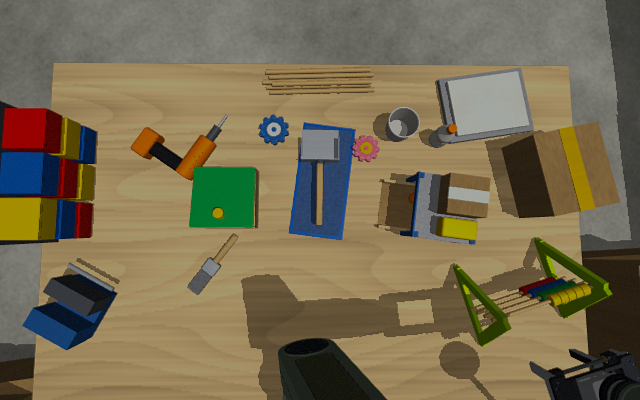

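The scene view shows a bench with the green-lidded box (405,245), scoop on the blue mat (295,240) and the rack (225,170) with beads under it. In the top view, box (225,197), knob (217,213), mat (322,180), scoop handle (319,195) and rack (435,205), with its mouth facing left (+y).

```bash
cat > h.py <<'E'
import numpy as np, cv2
from scipy.spatial.transform import Rotation as R
def cam_R(c): return cv2.Rodrigues(np.array(c["rvec"],float))[0]
def cloud(c):
    v,u=np.mgrid[0:400,0:640]; z=c["range_z"].astype(float)
    p=np.stack([(u-c["cx"])/c["fx"]*z,(v-c["cy"])/c["fy"]*z,z],-1)
    return (p-np.array(c["tvec"]))@cam_R(c)
def ray(c,u,v,h):
    Rm=cam_R(c); o=-Rm.T@np.array(c["tvec"]); d=Rm.T@np.array([(u-c["cx"])/c["fx"],(v-c["cy"])/c["fy"],1])
    return o+d*(h-o[2])/d[2]
def hsv(c): return cv2.cvtColor(c["frame"],cv2.COLOR_RGB2HSV)
def mask(c,h0,h1,s=90,v=50): return cv2.inRange(hsv(c),(h0,s,v),(h1,255,255))
def rect(P):  # metric min-area rect of xy points: centre, size, angle(deg)
    return cv2.minAreaRect(P[:,:2].astype(np.float32)*1000)
E
python3 - <<'E'
from h import *
L=lambda n:dict(np.load(f"pics/{n}0.npz"))
t=L("top");s=L("scene");P=cloud(t);S=cloud(s);ok=t["range_z"]>0
np.set_printoptions(precision=4,suppress=True)
v,u=np.mgrid[0:400,0:640]
def box(u0,u1,v0,v1): return (u>=u0)&(u<u1)&(v>=v0)&(v<v1)&ok
g=(mask(t,50,75)>0)&box(180,270,155,240); print("lid",rect(P[g]),np.median(P[g][:,2]),np.percentile(P[g][:,2],[2,98]),cv2.boxPoints(rect(P[g])).round(1).tolist())
# lid tilt
A=np.c_[P[g][:,:2],np.ones(g.sum())];print("lidplane",np.linalg.lstsq(A,P[g][:,2],rcond=None)[0])
k=(mask(t,20,34)>0)&box(205,230,200,225); print("knob",k.sum(),P[k].mean(0),P[k][:,2].max())
b=(mask(t,105,120,120)>0)&box(280,365,115,250); 
print("mat",rect(P[b]),cv2.boxPoints(rect(P[b])).round(1).tolist())
h=box(280,365,115,250)&(P[:,:,2]>.035)&(P[:,:,2]<.06)
print("scoop high",rect(P[h]),cv2.boxPoints(rect(P[h])).round(1).tolist())
hh=h&(P[:,:,2]<.056)&(v>165); print("handle",rect(P[hh]),np.median(P[hh][:,2]),cv2.boxPoints(rect(P[hh])).round(1).tolist())
# pan: grey pixels
pn=box(290,350,120,170)&(hsv(t)[:,:,1]<70)&(P[:,:,2]<.03); print("pan",pn.sum(),rect(P[pn]))
f=box(370,500,160,250)
sh=f&(P[:,:,2]>.128)&(P[:,:,2]<.143); print("shelf",rect(P[sh]),cv2.boxPoints(rect(P[sh])).round(1).tolist(),np.median(P[sh][:,2]))
sw=f&(P[:,:,2]>.02)&(P[:,:,2]<.034)&(u<412); print("sidewalls",sw.sum());
for m in (sw&(v<205),sw&(v>205)):
    if m.sum()>3:print(rect(P[m]),P[m].min(0),P[m].max(0))
for n,m in (("gearblue",box(255,292,112,148)),("pink",box(350,384,132,164)),("pot",box(385,422,105,142)),("glue",box(428,460,120,150))):
    q=m&(P[:,:,2]>.006); print(n,P[q].min(0),P[q].max(0))
c=s["frame"][150:215,195:290]; cv2.imwrite("pics/bay.png",cv2.resize(c[:,:,::-1],None,fx=8,fy=8,interpolation=cv2.INTER_CUBIC))
E
```

```text
lid ((553.6331176757812, 255.73910522460938), (170.6446533203125, 164.40150451660156), 89.68206024169922) 0.09112957274346162 [0.0776 0.1044] [[471.0, 170.89999389648438], [635.4000244140625, 170.0], [636.2999877929688, 340.6000061035156], [471.8999938964844, 341.5]]
lidplane [-0.1553  0.0019  0.1765]
knob 106 [0.5048 0.2558 0.1379] 0.14731458322441432
mat ((614.3026733398438, 15.326278686523438), (229.83624267578125, 341.7901306152344), 82.23876190185547) [[429.5, -75.5], [768.0999755859375, -121.5999984741211], [799.2000122070312, 106.0999984741211], [460.5, 152.3000030517578]]
scoop high ((571.466552734375, -12.281330108642578), (190.84800720214844, 109.58170318603516), 0.1859603226184845) [[475.8999938964844, 42.20000076293945], [476.20001220703125, -67.4000015258789], [667.0999755859375, -66.80000305175781], [666.7000122070312, 42.79999923706055]]
handle ((559.7763671875, -8.780686378479004), (17.341283798217773, 167.50067138671875), 89.63211059570312) 0.049916401294185474 [[476.0, -16.899999618530273], [643.5, -18.0], [643.5999755859375, -0.6000000238418579], [476.1000061035156
[... 238 characters left out ...]
[[419.3999938964844, -413.3999938964844], [591.4000244140625, -437.20001220703125], [614.5, -270.29998779296875], [442.5, -246.5]] 0.13016051594562897
sidewalls 193
((593.5519409179688, -254.5750274658203), (102.84036254882812, 50.579341888427734), 53.49557113647461) [ 0.5426 -0.282   0.0201] [ 0.6109 -0.2007  0.0309]
((458.59307861328125, -221.11123657226562), (81.70877075195312, 21.898521423339844), 81.38084411621094) [ 0.4432 -0.2627  0.0222] [ 0.4725 -0.1811  0.0323]
gearblue [0.7159 0.0823 0.0062] [0.8085 0.1697 0.0177]
pink [ 0.6648 -0.192   0.0062] [ 0.7436 -0.1069  0.0184]
pot [ 0.7172 -0.2913  0.006 ] [ 0.8053 -0.2033  0.0932]
glue [ 0.7055 -0.434   0.006 ] [ 0.791  -0.3426  0.1328]
```

View pics/bay.png

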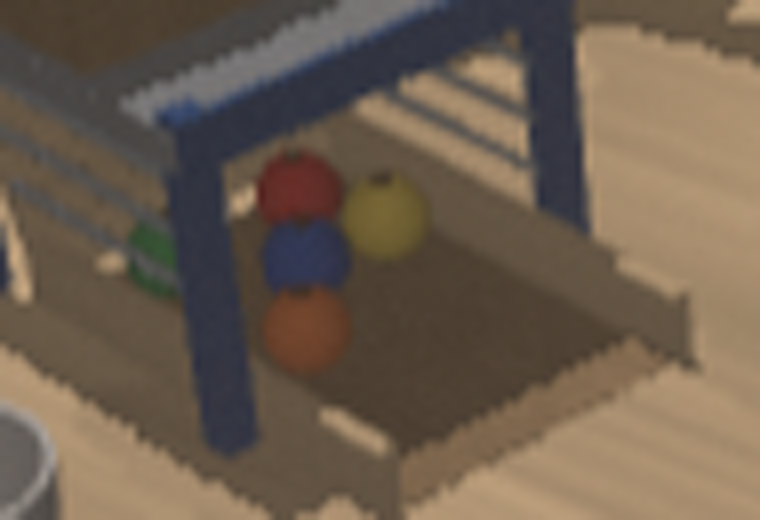

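```bash
cat >> h.py <<'E'
def sR(yaw,pitch=0,roll=0): # scoop frame; pitch>0 = lip down (rad)
    return R.from_euler("ZYX",[yaw,pitch,roll])
def q_of(rot): x,y,z,w=rot.as_quat(); return np.array([w,x,y,z])
FLIP={1:R.from_matrix(np.diag([1.,-1,-1])),-1:R.from_matrix(np.diag([-1.,1,-1]))}
GX=0.0
def tool(lip,yaw,pitch=0,flip=1,gx=None,roll=0): # TCP pose for given scoop lip position
    g=GX if gx is None else gx
    S=sR(yaw,pitch,roll); return np.array(lip)+S.apply([g-.235,0,.042-.019]), q_of(S*FLIP[flip])
RO=np.array([.5243,-.2889]); RX=np.array([-.137,-.9905]); RY=np.array([.9905,-.137]); RYAW=np.arctan2(RX[1],RX[0])
def rk(x,y,z=0): return np.r_[RO+x*RX+y*RY,z]
def to_rk(p): d=np.array(p)[:2]-RO; return np.array([d@RX,d@RY])
HX,BY=.6363,.2557; BX=HX-.085
E
python3 - <<'E'
from h import *
from rig import ik,telemetry
np.set_printoptions(precision=3,suppress=True)
s=dict(np.load("pics/scene0.npz"));t=dict(np.load("pics/top0.npz"));P=cloud(t);S=cloud(s)
for n,u,v in(("red",232.5,173.75),("blue",233.4,181.9),("orange",233.3,191),("yellow",243.3,177.1),("green",214.4,181.9)):
    p=ray(s,u,v,.0165); print(n,p,to_rk(p)*1000,"surf",S[int(round(v)),int(round(u))], to_rk(S[int(round(v)),int(round(u))])*1000)
m=mask(t,105,120,120); n,l,st,_=cv2.connectedComponentsWithStats(m); 
m=(l==l[200,305])&(t["range_z"]>0); r=rect(P[m]);print("mat",r,cv2.boxPoints(r).tolist(),l[200,305])
st=telemetry.get_state();print(st["ee_rot"],st["finger_gap"])
for f in(1,-1):
    print("flip",f)
    for nm,a in(("pick",((.766,-.010,0),0)),("in",(rk(.105,0),RYAW)),("out",(rk(-.2,0,.1),RYAW))):
        print(nm,ik(*tool(*a,flip=f)))
    for yd in range(-90,181,15):
        o=[]
        for pd in(0,30,45,60,70):
            y=np.deg2rad(yd); lp=np.r_[BX-.02,BY,.10]; lp[:2]+=0.03*np.array([np.cos(y),np.sin(y)])
            if pd==0: lp[2]=.15
            o.append(ik(*tool(lp,y,np.deg2rad(pd),f)) is not None)
        print(yd,o)
E
```

```text
red [ 0.486 -0.359  0.016] [ 74.867 -28.741] surf [ 0.492 -0.354  0.021] [ 68.801 -22.664]
blue [ 0.519 -0.323  0.016] [34.896 -0.883] surf [ 0.529 -0.314  0.025] [24.066  7.965]
orange [ 0.555 -0.288  0.016] [-4.904 30.697] surf [ 0.564 -0.28   0.024] [-14.014  37.902]
yellow [ 0.481 -0.318  0.016] [ 34.654 -38.629] surf [ 0.487 -0.314  0.021] [ 29.562 -33.907]
green [ 0.551 -0.37   0.016] [77.121 37.803] surf [ 0.59  -0.326  0.052] [27.364 70.037]
mat ((608.8135375976562, -19.688278198242188), (158.966064453125, 340.3695068359375), 82.23876190185547) [[429.4539794921875, -75.46055603027344], [766.7055053710938, -121.42584228515625], [788.173095703125, 36.08399963378906], [450.92156982421875, 82.04928588867188]] 2
[-0.001  0.991  0.136  0.   ] 0.09419524288063949
flip 1
pick [-0.182  0.341  1.794 -0.     1.007  1.389]
in None
out None
-90 [True, False, False, True, True]
-75 [True, False, False, True, True]
-60 [False, False, True, True, True]
-45 [False, True, True, True, True]
-30 [True, True, True, True, True]
-15 [True, True, True, True, True]
0 [True, True, True, True, False]
1
[... 555 characters left out ...]
.     1.249  0.232]
-90 [True, True, True, True, True]
-75 [True, True, True, True, True]
-60 [True, True, True, True, True]
-45 [True, True, True, True, True]
-30 [True, True, True, True, True]
-15 [True, True, True, True, True]
0 [True, True, True, True, False]
15 [True, True, True, True, False]
30 [True, True, True, True, False]
45 [True, True, True, True, False]
60 [True, True, True, True, True]
75 [False, True, True, True, True]
90 [False, True, True, True, True]
105 [False, False, False, True, True]
120 [True, False, False, False, False]
135 [True, False, False, False, False]
150 [True, True, False, False, False]
165 [True, True, True, False, False]
180 [True, True, True, False, False]
```

The bay crop shows red (300,190), blue (307,255), orange (306,328), yellow (386,217) and green (155,255, behind a rail); they all land inside the bay. Opening the lid now.

```bash
cat >> h.py <<'E'
def knob(a,p,off=0): # TCP pose gripping knob at lid angle a with tool pitch p
    k=np.array([HX-.14*np.cos(a)+.044*np.sin(a),BY,.07+.14*np.sin(a)+.044*np.cos(a)])
    S=sR(0,p); return k+S.apply([0,0,off-.019]), q_of(S*FLIP[-1])
E
python3 - <<'E'
from h import *
from rig import r,ik,telemetry,effector,vision
al=np.linspace(.154,1.66,12)
print([ik(*knob(a,.5*a)) is not None for a in al])
r.move_pose(*knob(.154,.077,.12)); r.movel(*knob(.154,.077),speed=.12)
effector.gripper_to(.02,f_grip=30); print(telemetry.get_state()["finger_gap"])
for a in al[1:]:
    r.movel(*knob(a,.5*a),speed=.12)
s=telemetry.get_state();print(s["finger_gap"],s["force"],s["clock"])
effector.gripper_to(.06); r.movel(*knob(1.66,.83,.1),speed=.2)
c=vision.camera("top");np.savez("pics/top1.npz",**c);c=vision.camera("scene");cv2.imwrite("pics/scene1.png",c["frame"][:,:,::-1])
E
```

```text
[True, True, True, True, True, True, True, True, True, True, True, False]
0.027074878835457134Traceback (most recent call last):
  File "<stdin>", line 8, in <module>
rig.IKError: the arm cannot follow that straight line within its joint ranges
```

```bash
python3 - <<'E'
from h import *
from rig import r,ik,telemetry,effector,vision
s=telemetry.get_state();p=s["tcp_pos"];print(p,s["joint_positions"],s["finger_gap"],s["force"])
al=np.linspace(.154,1.66,12); i=int(np.argmin([np.linalg.norm(knob(a,.5*a)[0]-p) for a in al])); print(i,al[i])
p0=.5*al[i]
for a in np.linspace(al[i],1.66,8)[1:]:
    for pp in (p0,.75*p0,.5*p0,.3*p0,0):
        print(round(a,2),round(pp,2),ik(*knob(a,pp)))
        if ik(*knob(a,pp)) is not None: break
E
```

```text
[0.66134956 0.25474834 0.19858103] [ 0.18440663  1.17471827  0.23261753  0.20446044  2.47412842 -1.27211382] 0.026569762671519247 [-0.05891476 -1.8351014   4.68473489]
10 1.5230909090909088
1.54 0.76 None
1.54 0.57 [ 0.19475556  0.98279285  0.50491692  0.13095306  2.21226886 -1.32770093]
1.56 0.76 None
1.56 0.57 [ 0.19415476  0.99224955  0.48996178  0.1310984   2.21779837 -1.32754469]
1.58 0.76 None
1.58 0.57 [ 0.19356112  1.00183913  0.47483825  0.13125724  2.22336211 -1.32737166]
1.6 0.76 None
1.6 0.57 [ 0.19297476  1.01156476  0.45953874  0.13143037  2.22896441 -1.32718069]
1.62 0.76 None
1.62 0.57 [ 0.19239582  1.02143014  0.44405473  0.13161864  2.23461005 -1.32697049]
1.64 0.76 None
1.64 0.57 [ 0.1918244   1.03143955  0.42837655  0.13182304  2.24030432 -1.3267397 ]
1.66 0.76 None
1.66 0.57 [ 0.19126063  1.04159797  0.41249326  0.1320446   2.24605312 -1.32648679]
```

```bash
python3 - <<'E'
from h import *
from rig import r,ik,telemetry,effector,vision
for a,p in((1.53,.62),(1.56,.5),(1.61,.45),(1.66,.4)): r.movel(*knob(a,p),speed=.08)
s=telemetry.get_state();print(s["finger_gap"],s["force"],s["clock"])
effector.gripper_to(.06); r.movel(*knob(1.66,.4,.08),speed=.2)
c=vision.camera("top");np.savez("pics/top1.npz",**c);print(knob(1.66,.4)[0])
P=cloud(c);g=(mask(c,45,80)>0)&(c["range_z"]>0);g[:,290:]=0;g[:140]=0;print("lid",g.sum(),P[g].min(0),P[g].max(0))
c=vision.camera("scene");cv2.imwrite("pics/scene1.png",c["frame"][:,:,::-1])
E
```

```text
0.026967673381600207 [-1.90986168 -4.29161516 -7.27221495] 9.6583
[0.68519807 0.2557     0.18802344]
lid 413 [0.56278117 0.14523784 0.0784873 ] [0.65355175 0.23625733 0.51746231]
```

View pics/scene1.png

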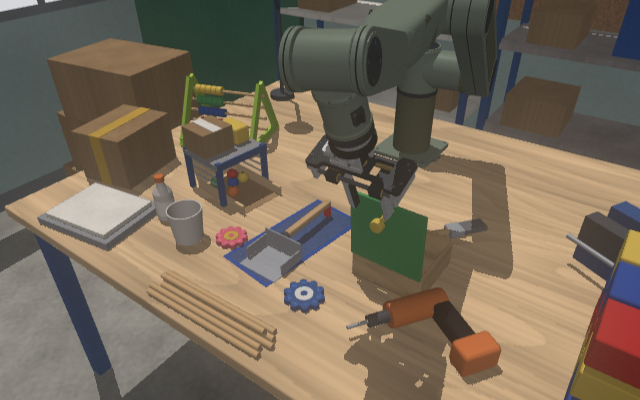

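The lid now stands upright at (388,235), with the fingers clear of the knob; the scoop (295,240) seems not to have moved. Grasping it next.

```bash
cat >> h.py <<'E'
def snap(v,n,view=False):
    c=v.camera(n)
    return c
def go(r,path,flip=-1,speed=.2):
    for a in path: r.movel(*tool(a[0],*a[1:],flip=flip),speed=speed)
E
python3 - <<'E'
from h import *
from rig import r,ik,telemetry,effector,vision
np.set_printoptions(precision=4,suppress=True)
a=cv2.imread("pics/scene0.png").astype(int);b=cv2.imread("pics/scene1.png").astype(int)
d=np.abs(a-b).max(2); print("scoop diff",(d[200:285,222:340]>40).sum(),"bay",(d[150:215,195:280]>40).sum())
p,q=knob(1.66,.4,.08); r.movel(p+[0,0,.10],speed=.25)
H=np.r_[.531+.235,-.010,0]; yaw=np.deg2rad(-.4)
r.move_pose(*tool(H+[0,0,.12],yaw,flip=-1))
c=vision.camera("wrist");cv2.imwrite("pics/w.png",c["frame"][:,:,::-1])
r.movel(*tool(H+[0,0,.0],yaw,flip=-1),speed=.1)
effector.gripper_to(.0,f_grip=60);s=telemetry.get_state();print(s["finger_gap"],s["grip_force"],s["force"])
r.movel(*tool(H+[0,0,.12],yaw,flip=-1),speed=.1)
r.dwell(.3);s=telemetry.get_state();print(s["finger_gap"],s["force"],s["wrist_torque"],s["clock"])
c=vision.camera("scene");cv2.imwrite("pics/scene2.png",c["frame"][:,:,::-1]);np.savez("pics/scene2.npz",**c)
c=vision.camera("top");np.savez("pics/top2.npz",**c)
P=cloud(c);m=(P[:,:,2]>.10)&(P[:,:,2]<.19)&(P[:,:,0]>.655)&(abs(P[:,:,1])<.09)&(c["range_z"]>0)
Q=P[m];print(rect(Q)); fl=Q[(abs(Q[:,1]+.01)<.04)&(Q[:,0]>.69)&(Q[:,0]<.76)]; A=np.c_[fl[:,:2],np.ones(len(fl))];print("floor plane",np.linalg.lstsq(A,fl[:,2],rcond=None)[0],fl.mean(0))
E
```

```text
scoop diff 0 bay 34Traceback (most recent call last):
  File "<stdin>", line 6, in <module>
rig.IKError: the arm cannot follow that straight line within its joint ranges
```

```bash
python3 - <<'E'
from h import *
from rig import r,ik,telemetry,effector,vision
np.set_printoptions(precision=4,suppress=True)
q0=tool((0,0,0),0,flip=-1)[1]
r.move_pose([.60,.20,.33],q0)
H=np.r_[.531+.235,-.010,0]; yaw=np.deg2rad(-.4)
r.move_pose(*tool(H+[0,0,.12],yaw,flip=-1))
r.movel(*tool(H+[0,0,.0],yaw,flip=-1),speed=.1)
effector.gripper_to(.0,f_grip=60);s=telemetry.get_state();print(s["finger_gap"],s["grip_force"],s["force"])
r.movel(*tool(H+[0,0,.12],yaw,flip=-1),speed=.1)
r.dwell(.3);s=telemetry.get_state();print(s["finger_gap"],s["force"],s["wrist_torque"],s["clock"])
c=vision.camera("scene");cv2.imwrite("pics/scene2.png",c["frame"][:,:,::-1]);np.savez("pics/scene2.npz",**c)
c=vision.camera("top");np.savez("pics/top2.npz",**c)
P=cloud(c);m=(P[:,:,2]>.10)&(P[:,:,2]<.19)&(P[:,:,0]>.655)&(abs(P[:,:,1])<.09)&(c["range_z"]>0)
Q=P[m];print(rect(Q)); fl=Q[(abs(Q[:,1]+.01)<.04)&(Q[:,0]>.69)&(Q[:,0]<.76)]; A=np.c_[fl[:,:2],np.ones(len(fl))];print("floor plane",np.linalg.lstsq(A,fl[:,2],rcond=None)[0],fl.mean(0))
E
```

```text
0.017397100183057058 59.956435561180115 [-0.3504 -0.3218  0.8489]
0.017577759976265695 [ 0.0221  0.9125 -0.8627] [ 0.0883 -0.0076 -0.0304] 16.6917
((709.353759765625, -10.126728057861328), (108.186279296875, 111.75004577636719), 0.04032719507813454)
floor plane [-0.0013  0.0024  0.1208] [ 0.7249 -0.0104  0.1199]
```

View pics/scene2.png

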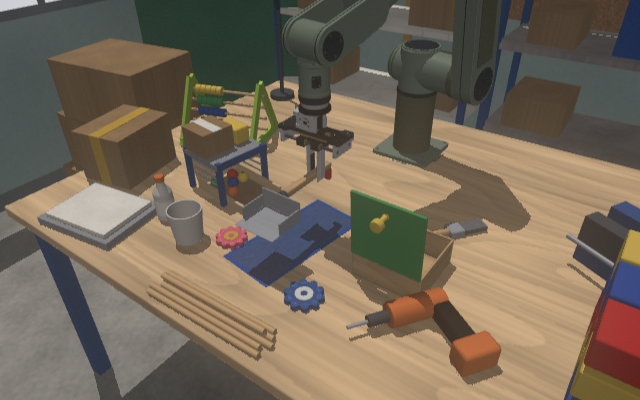

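The scoop hangs level in the grip (pan at (270,213)); the slope measured is 0.1°. Going into the bay.

```bash
cat > scoop.py <<'E'
from h import *
from rig import r,ik,telemetry,effector,vision
np.set_printoptions(precision=3,suppress=True)
D=np.deg2rad
F=lambda: np.array(telemetry.get_state()["force"])
def T(x,y,z,pd): return tool(rk(x,y,z),RYAW,D(pd),-1)
def scoop(y0=0,xin=.110,pd=1.0,zin=.0003,y1=None):
    y1=y0 if y1 is None else y1
    r.move_pose(*T(-.16,y0,.10,0)); r.movel(*T(-.106,y0,.012,pd),speed=.12)
    f0=F(); r.movel(*T(-.09,y0,zin,pd),speed=.06)
    for x in np.arange(-.06,xin+.001,.01):
        r.movel(*T(x,y0+(y1-y0)*min(1,(x+.06)/.13),zin,pd),speed=.06); f=F()-f0
        if np.abs(f).max()>18: print("force",x,f); break
    print("in",x,F()-f0)
    r.movel(*T(min(x,.092),y1,zin+.001,0),speed=.05)
    r.movel(*T(.09,y1,.046,-8),speed=.05)
def out():
    r.movel(*T(-.16,0,.060,-8),speed=.1); r.movel(*T(-.20,0,.15,-8),speed=.1)
def pics(k,crop=None):
    for n in("scene","top"):
        c=vision.camera(n);np.savez(f"pics/{n}{k}.npz",**c);cv2.imwrite(f"pics/{n}{k}.png",c["frame"][:,:,::-1])
def montage(k):
    a=cv2.imread(f"pics/scene{k}.png")[130:290,170:350];b=cv2.imread(f"pics/top{k}.png")[100:260,230:410+50]
    f=lambda i,w:cv2.resize(i,(w,i.shape[0]*w//i.shape[1]),interpolation=cv2.INTER_CUBIC)
    a=f(a,400);b=f(b,400);H=max(a.shape[0],b.shape[0]);p=lambda i:np.pad(i,((0,H-i.shape[0]),(0,0),(0,0)))
    cv2.imwrite(f"pics/m{k}.png",np.hstack([p(a),p(b)]))
E
python3 - <<'E'
from scoop import *
scoop(); print(F(),telemetry.get_state()["finger_gap"])
out(); pics(3); montage(3); print(telemetry.get_state()["clock"])
E
```

```text
force 0.11000000000000004 [-0.644 25.049  5.738]
in 0.11000000000000004 [-0.644 25.049  5.738]
[ 0.1    0.376 -2.614] 0.017718970808967463
30.7583
```

View pics/m3.png

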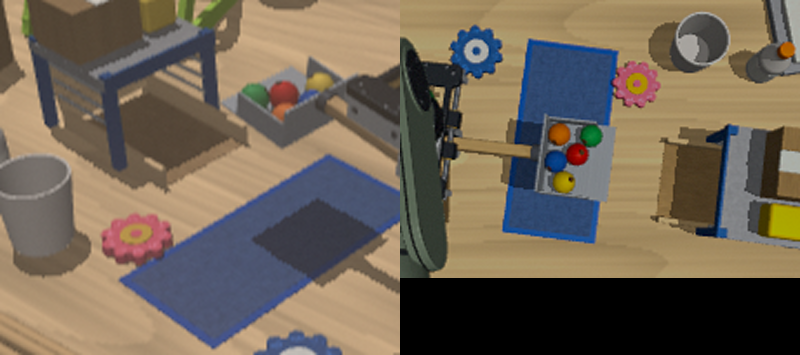

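The left view shows the bay empty as far as it can be seen. In the right view the pan holds orange (560,133), green (592,134), red (577,155), blue (556,160) and yellow (564,182): five beads. Tipping them into the box.

```bash
cat >> scoop.py <<'E'
LX,LY=.530,BY+.0
def W(gx,gy,z,yd,pd=-8):
    y=D(yd); return tool([gx+.235*np.cos(y),gy+.235*np.sin(y),z],y,D(pd),-1)
def DP(z,pd,lx=None): return tool([LX if lx is None else lx,LY,z],0.,D(pd),-1)
CARRY=[W(.45,-.03,.17,-75),W(.40,.02,.17,-40),W(.36,.12,.17,-15)]
def carry():
    for w in CARRY: r.movel(*w,speed=.15)
    r.movel(*DP(.15,-8),speed=.15)
def dump():
    r.movel(*DP(.10,0),speed=.1)
    for pd in range(10,61,10): r.movel(*DP(.10 if pd<40 else .09,pd),speed=.08 if pd<35 else .05)
    r.dwell(.5)
def back():
    for pd in(40,20,0): r.movel(*DP(.10,pd),speed=.15)
    r.movel(*DP(.16,0),speed=.2)
E
python3 - <<'E'
from scoop import *
print([None if ik(*w) is None else np.round(ik(*w),2) for w in CARRY+[DP(.15,-8)]+[DP(.1,p) for p in(0,20,40,50,60,63)]])
E
```

```text
[array([-0.16, -0.04,  1.92, -0.14,  1.21, -0.38]), array([-0.1 , -0.22,  2.07, -0.09,  1.18, -0.94]), array([ 0.14, -0.29,  2.12, -0.06,  1.18, -1.15]), array([ 0.56, -0.22,  2.11, -0.08,  1.13, -0.98]), array([ 0.49, -0.11,  2.05, -0.  ,  1.2 , -1.08]), array([ 0.36,  0.08,  1.74,  0.12,  1.65, -1.22]), array([ 0.28,  0.35,  1.39,  0.2 ,  2.07, -1.26]), array([ 0.25,  0.51,  1.21,  0.25,  2.27, -1.25]), array([ 0.23,  0.67,  1.02,  0.31,  2.46, -1.21]), array([ 0.22,  0.72,  0.96,  0.34,  2.52, -1.19])]
```

```bash
python3 - <<'E'
from scoop import *
carry(); dump()
pics(4); back(); pics(5); print(telemetry.get_state()["clock"],telemetry.get_state()["finger_gap"])
a=cv2.imread("pics/scene4.png")[150:310,200:500];b=cv2.imread("pics/top5.png")[120:280,160:460]
cv2.imwrite("pics/m5.png",cv2.resize(np.vstack([a,b]),None,fx=1.8,fy=1.8,interpolation=cv2.INTER_CUBIC))
E
```

```text
43.4667 0.017492833934119184
```

View pics/m5.png

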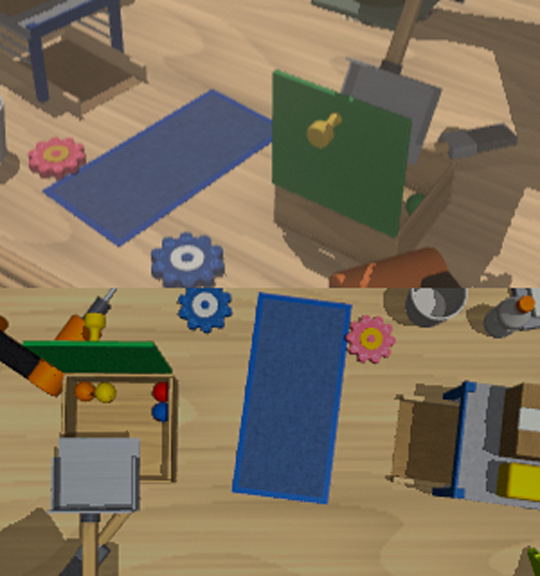

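Top view (lower half): orange (85,392), yellow (105,392), red (160,392) and blue (160,411) are in the box; in the upper view green shows inside it at (415,205). Now I check whether any hidden bead is left in the bay.

```bash
python3 - <<'E'
from scoop import *
s=dict(np.load("pics/scene5.npz"));t=dict(np.load("pics/top5.npz"));
P=cloud(t);h=hsv(t);m=(P[:,:,0]>.47)&(P[:,:,0]<.632)&(P[:,:,1]>.175)&(P[:,:,1]<.337)&(P[:,:,2]<.075)&(h[:,:,1]>150)
print("box hues",np.unique(h[:,:,0][m]//5*5,return_counts=True))
Rm=cam_R(s)
for x in range(-90,100,15):
    row=""
    for y in range(-47,48,13):
        best="."
        n=0
        for dz in(.006,.0165,.027):
            for dx,dy in((0,0),(.01,0),(-.01,0),(0,.01),(0,-.01)):
                p=rk(x/1000+dx,y/1000+dy,dz);q=Rm@p+s["tvec"];u=int(round(s["fx"]*q[0]/q[2]+s["cx"]));v=int(round(s["fy"]*q[1]/q[2]+s["cy"]))
                if s["range_z"][v,u]>q[2]-.004:n+=1   # ray passes at/behind the point: seen free
        row+=f"{n:3d}"
    print(x,row)
r.move_pose(*T(-.16,0,.10,-4))
c=vision.camera("wrist");cv2.imwrite("pics/wr.png",c["frame"][:,:,::-1])
E
```

```text
box hues (array([  0,   5,  10,  15,  20,  25, 105, 110, 175], dtype=uint8), array([69, 10, 56, 84, 14, 97, 59,  7,  1]))
-90  15 15 15 15 15 15 15 15
-75  15 15 15 15 15 15 15 13
-60  15 15 15 15 15 15 15 13
-45  15 15 15 15 15 15 15 14
-30  15 15 15 15 15 15 15 12
-15  15 15 15 15 15 15 15 13
0  15 15 15 15 15 15 15 11
15  15 15 15 15 15 15 15  8
30  15 15 15 15 15 15  9  3
45  15 15 15 15 15 11  6  1
60  15 15 15 15 14  6  1  6
75  15 15 15 15  8  0  3 11
90  15 14 15 10  2  4  5  9
```

View pics/wr.png

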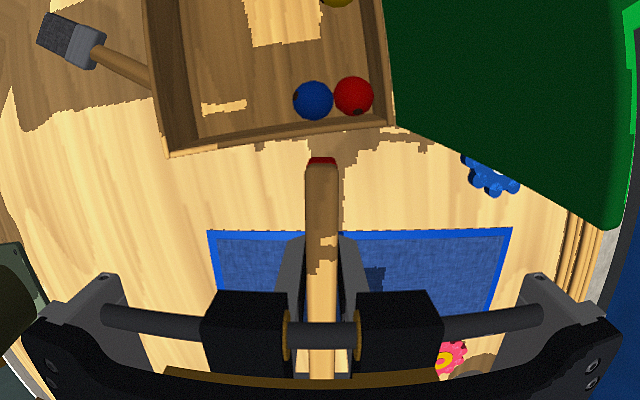

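The wrist view looks away from the bay: it shows the box with blue (313,100) and red (353,95) in it. A thin strip behind the post stays unseen, so one check sweep will settle it.

```bash
python3 - <<'E'
from scoop import *
scoop(y0=3,xin=.104) if False else scoop(y0=.003,xin=.104); out(); pics(6)
t=dict(np.load("pics/top6.npz"));s=dict(np.load("pics/scene6.npz"))
P=cloud(t);h=hsv(t);print(telemetry.get_state()["clock"])
a=cv2.imread("pics/scene6.png")[140:280,180:360];b=cv2.imread("pics/top6.png")[110:250,180:500]
cv2.imwrite("pics/m6.png",np.hstack([cv2.resize(i,None,fx=1.6,fy=1.6,interpolation=cv2.INTER_CUBIC) for i in(a,b)]))
m=(P[:,:,0]>.47)&(P[:,:,0]<.632)&(P[:,:,1]>.175)&(P[:,:,1]<.337)&(P[:,:,2]<.075)&(h[:,:,1]>150)
print("box hues",np.unique(h[:,:,0][m]//5*5,return_counts=True))
E
```

```text
in 0.10000000000000003 [-0.66   0.051  0.141]
56.8083
box hues (array([ 5, 10, 15, 20, 25, 45, 50, 55, 60, 65, 70], dtype=uint8), array([ 2, 27, 13,  3, 15,  1,  1,  2,  4, 19, 60]))
```

View pics/m6.png

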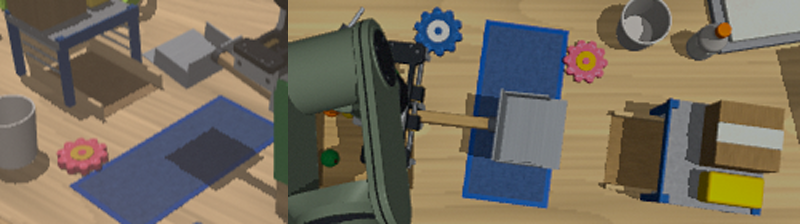

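The pan came out empty, the bay is empty and green is in the box at (330,158), so all five beads are in. Laying the scoop down on the mat.

```bash
python3 - <<'E'
from scoop import *
M=np.array([.6088,-.0197]); y=D(-7.76); e=np.array([np.cos(y),np.sin(y)]); n=np.array([-e[1],e[0]])
def G(z,d=(0,0),dy=0,pd=0): 
    y2=y+dy; e2=np.array([np.cos(y2),np.sin(y2)]); return tool(np.r_[M+d+.145*e2,z],y2,D(pd),-1)
for w in CARRY[:2]: r.movel(*w,speed=.2)
r.movel(*G(.10),speed=.2)
c=vision.camera("top");P=cloud(c);m=(P[:,:,2]>.085)&(P[:,:,2]<.17)&(P[:,:,0]>.655)&(P[:,:,0]<.8)&(abs(P[:,:,1]+.02)<.1)&(c["range_z"]>0)
Q=P[m];L=Q[:,:2]-M;a=L@e;b=L@n;print("pan along",np.percentile(a,[0,1,99,100]),"across",np.percentile(b,[0,1,99,100]),rect(Q))
f=(abs(b)<.04)&(a>.075)&(a<.135)&(Q[:,2]<.115);A=np.c_[a[f],b[f],np.ones(f.sum())];print(np.linalg.lstsq(A,Q[f,2],rcond=None)[0],Q[f,2].mean())
E
```

```text
pan along [0.041 0.043 0.143 0.145] across [-0.056 -0.055  0.054  0.055] ((700.8911743164062, -32.68720245361328), (112.01304626464844, 102.55970764160156), 82.50846862792969)
[ 0.05  -0.006  0.106] 0.111534149951965
```

```bash
python3 - <<'E'
from scoop import *
M=np.array([.6088,-.0197]); y=D(-7.76); e=np.array([np.cos(y),np.sin(y)])
S=sR(y,.05); q=q_of(S*FLIP[-1])
def G(z): return np.r_[M-.09*e,z+.042]+S.apply([0,0,-.019]),q
r.movel(*G(.06),speed=.1); 
r.movel(*G(.010),speed=.08); f0=F()
for z in(.006,.003,.0015,.0005):
    r.movel(*G(z),speed=.03); print(z,F()-f0)
    if abs(F()-f0)[2]>4: break
effector.gripper_to(.05); r.dwell(.3)
p,_=G(.13); r.movel(p,speed=.15)
q0=tool((0,0,0),0,flip=-1)[1]
r.move_pose([.50,.22,.36],q0)   # clear of the mat in the top view
pics(7);c=dict(np.load("pics/top7.npz"));P=cloud(c)
v,u=np.mgrid[0:400,0:640];ok=(c["range_z"]>0)&(u>285)&(u<365)&(v>115)&(v<250)
n=np.array([-e[1],e[0]]);a=(P[:,:,:2]-M)@e;b=(P[:,:,:2]-M)@n
m=ok&(P[:,:,2]>.012)&(P[:,:,2]<.07)&(abs(a)<.2)&(abs(b)<.1);print("scoop",rect(P[m]),a[m].min(),a[m].max(),b[m].min(),b[m].max())
hh=m&(P[:,:,2]>.04)&(a<.03);print("handle",rect(P[hh]),(b[hh].min()+b[hh].max())/2)
f=ok&(abs(b)<.04)&(a>.06)&(a<.135);print("floor",np.median(P[f][:,2]),np.polyfit(a[f],P[f][:,2],1));hz=np.polyfit(a[hh],P[hh][:,2],1);print("handle slope",hz)
h=hsv(c);k=(P[:,:,0]>.47)&(P[:,:,0]<.632)&(P[:,:,1]>.175)&(P[:,:,1]<.337)&(P[:,:,2]<.075)&(h[:,:,1]>150);print(np.unique(h[:,:,0][k]//5*5,return_counts=True))
a=cv2.imread("pics/scene7.png")[130:310,170:500];b=cv2.imread("pics/top7.png")[90:270,160:490]
cv2.imwrite("pics/m7.png",cv2.resize(np.vstack([a,b]),None,fx=1.6,fy=1.6,interpolation=cv2.INTER_CUBIC));print(telemetry.get_state()["clock"])
E
```

```text
0.006 [-0.64  -0.059  0.362]
0.003 [ 0.018 -0.283  0.1  ]
0.0015 [-0.11  -1.031 -0.125]
0.0005 [-0.56  -0.058  1.36 ]
scoop ((604.0269165039062, -42.097450256347656), (156.1650848388672, 288.2213134765625), 82.81807708740234) -0.14611443655015252 0.14318388974506344 -0.09977549182139044 0.05594247544774614
handle ((551.2379760742188, -11.736305236816406), (17.975862503051758, 176.00674438476562), 82.24805450439453) 0.00011675180349871809
floor 0.0009886557910884306 [-0.005  0.002]
handle slope [0.002 0.05 ]
(array([  0,   5,  10,  15,  20,  25, 105, 110], dtype=uint8), array([70, 10, 47, 71, 15, 96, 59,  8]))
65.2833
```

View pics/m7.png

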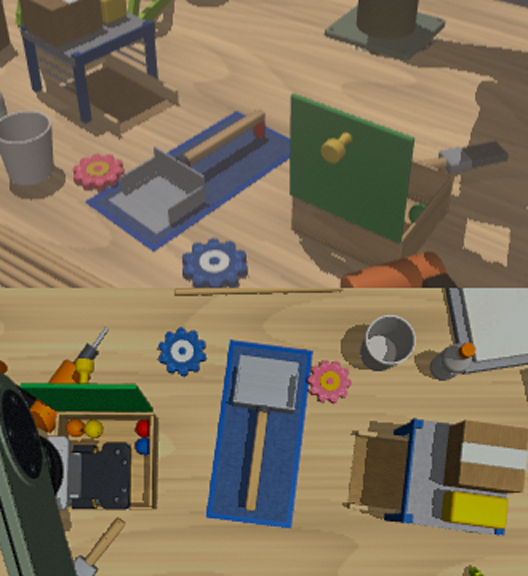

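The scoop lies centred on the mat (265,435 in the lower view) to within about 2 mm, and the bench is otherwise unchanged. Shutting the lid.

```bash
python3 - <<'E'
from scoop import *
effector.gripper_to(.06)
r.move_pose(*knob(1.66,.4,.10)); r.movel(*knob(1.66,.4),speed=.1)
effector.gripper_to(.015,f_grip=30); print(telemetry.get_state()["finger_gap"])
for a in np.linspace(1.66,0,14)[1:]:
    p=.4*min(1,a/1.2); r.movel(*knob(a,p),speed=.12)
print(F()); r.movel(*knob(-.012,0),speed=.03); print(F(),telemetry.get_state()["clock"])
effector.gripper_to(.06); r.movel(*knob(0,0,.12),speed=.15)
r.move_pose([.40,-.05,.35],tool((0,0,0),0,flip=-1)[1])
pics(8);c=dict(np.load("pics/top8.npz"));P=cloud(c);v,u=np.mgrid[0:400,0:640]
g=(mask(c,50,75)>0)&(c["range_z"]>0)&(u>180)&(u<270)&(v>150)&(v<240);A=np.c_[P[g][:,:2],np.ones(g.sum())]
print("lidplane",np.linalg.lstsq(A,P[g][:,2],rcond=None)[0],np.median(P[g][:,2]),rect(P[g]))
a=cv2.imread("pics/scene8.png")[130:310,170:500];b=cv2.imread("pics/top8.png")[90:270,130:490][:,:330]
cv2.imwrite("pics/m8.png",cv2.resize(np.vstack([a,b]),None,fx=1.6,fy=1.6,interpolation=cv2.INTER_CUBIC))
E
```

```text
Traceback (most recent call last):
rig.IKError: the arm cannot take that pose within its joint ranges
```

```bash
python3 - <<'E'
from scoop import *
effector.gripper_to(.06)
r.move_pose([.60,.25,.34],tool((0,0,0),0,flip=-1)[1])
r.move_pose(*knob(1.66,.4,.08)); r.movel(*knob(1.66,.4),speed=.1)
effector.gripper_to(.015,f_grip=30); print(telemetry.get_state()["finger_gap"])
for a in np.linspace(1.66,0,14)[1:]:
    p=.4*min(1,a/1.2); r.movel(*knob(a,p),speed=.12)
print(F()); r.movel(*knob(-.012,0),speed=.03); print(F(),telemetry.get_state()["clock"])
effector.gripper_to(.06); r.movel(*knob(0,0,.12),speed=.15)
r.move_pose([.40,-.05,.35],tool((0,0,0),0,flip=-1)[1])
pics(8);c=dict(np.load("pics/top8.npz"));P=cloud(c);v,u=np.mgrid[0:400,0:640]
g=(mask(c,50,75)>0)&(c["range_z"]>0)&(u>180)&(u<270)&(v>150)&(v<240);A=np.c_[P[g][:,:2],np.ones(g.sum())]
print("lidplane",np.linalg.lstsq(A,P[g][:,2],rcond=None)[0],np.median(P[g][:,2]),rect(P[g]))
a=cv2.imread("pics/scene8.png")[130:310,170:500];b=cv2.imread("pics/top8.png")[90:270,130:490][:,:330]
cv2.imwrite("pics/m8.png",cv2.resize(np.vstack([a,b]),None,fx=1.6,fy=1.6,interpolation=cv2.INTER_CUBIC))
E
```

```text
0.02647589842326649
[ 5.582 -4.469 -3.305]
[ 5.266 -4.696 -2.576] 72.9583
lidplane [-0.005  0.     0.081] 0.07835367180731853 ((552.35107421875, 255.40530395507812), (169.9789276123047, 167.30502319335938), 89.54997253417969)
```

View pics/m8.png

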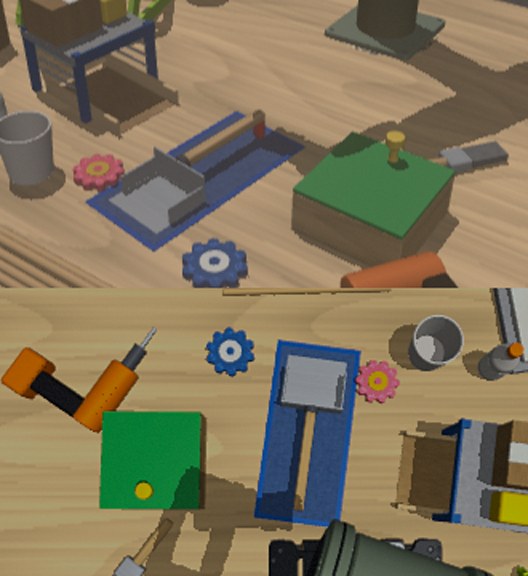

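The lid is shut (level to 0.005 rad), the scoop lies flat on the mat at (315,435), and no beads are left outside the box.

```bash
python3 -c "
from rig import ticket
print(ticket.close_job())"
```

```text
the job is handed in; nothing more can be done
None
```

The job is handed in: all five beads I found came out in one scoopful and are in the box (a second sweep came up empty), the scoop lies flat in the middle of its mat, and the lid is shut; the hand-in gave no verdict.

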